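# Click in the rack's floor board and load the rack behind its lip

### The arm

A 7-joint arm with a two-finger parallel gripper is mounted at the origin on the work surface; the furniture and walls round the work are solid. World frame = base frame: x ahead of the robot, y to its left, z up, the work surface at z = 0. Lengths are in m, angles in rad, forces in N, time in s.
With the tool pointing down it reaches from about 0.425 to 0.825 m from the base axis. Payload 3.6 kg.
Tool frame: the origin (TCP) lies at the very end of the fingers, on their centre line; the grasp point (between the pads) lies 19 mm behind it; z points along the fingers, y is the line along which they close (so a half turn about z gives the same grasp; the last joint's range is limited). The gripper opens to 93 mm and grips with 3 to 60 N. Pads are 15 mm wide; open, the fingers measure 128 mm over their backs; the gripper's body (75 mm by 188 mm) begins 65 mm behind the grasp point.
Start: joints at [-1.161, 0.615, -0.013, 1.423, 0.008, 1.103, -0.04], TCP at [0.275, 0.589, 0.181] pointing down, gripper open.
Joint ranges: [-3.12, 3.12], [-0.3, 2.06], [-1.34, 1.32], [0.26, 2.42], [-1.36, 4.5], [0.01, 1.98], [-2.84, 2.84]. Speed limits (rad/s): [2.79, 2.79, 3.14, 3.14, 3.14, 3.14, 3.14].

### API

Orientations are given as a unit quaternion [w, x, y, z].
In Python, from workcell import manip gives the robot as it stands. The module is installed in compiled form; this text tells all that it offers.
- The arm moves only by the shell command python3 -m inch 'ROWS' [OPENING] [FORCE]. ROWS is JSON, a list of rows, each a list of 4 numbers: the shift along the tool's x, y, z in units of 100 mm (1.0 is 100 mm), then the turn about the tool's z in units of 30 degrees (1.0 is 30 degrees). A call has 1 to 20 rows; each row is the pose to reach, as a shift and turn from the pose commanded when the call began, along the tool's axes at that moment; what a row does not reach only later rows make up. A row lasts 1/8 s, in which the tool goes at most 62.5 mm and 10.7 degrees, less where a joint would pass 70% of its speed; a pose out of reach is approached as far as the arm can. A call with a number of a shift or a turn outside -1 to 1 is refused whole. A call with a gripper value outside its range is refused whole. OPENING is the opening, from -1 (shut) to 1 (fully open), set as the call begins (- or left out, the last holds). The fingers move at their own pace and stop on an object; FORCE is the grip in N (left out, the last holds). Time passes only in rows, so rows that repeat a pose let the fingers close. It gives the time, the measured TCP pose, the force, the opening and the grip force at its end, in the units of the state.
- manip.get_obs(): the state, without advancing time (a new reading comes with each control period).
- manip.snapshot(name): name is "scene" or "top" or "wrist"; returns a dict with "image" (384x512x3 uint8, red, green, blue), "z_map" (384x512 float32, m along the optical axis (not along the pixel's ray), 0 where there is no reading), "fx", "fy", "cx", "cy" (pixels), "dist_coeffs" ([k1, k2, p1, p2, k3] as OpenCV has them; the pictures are not rectified), "view" (4x4, takes a point from world to camera coordinates). Camera axes: x right, y up, looking along -z (the intrinsics and any distortion apply to the point x, -y, -z); pixel columns grow to the right and rows downward; lengths in m; the calibration is good to about 2 mm. A picture is of the moment at which its call begins.
- manip.finish_job(): hands the job in; it is judged then, once.
The state is a dict: "clock": time; "joints": joint angles; "qvel": joint speeds; "tau": joint torques, N m; "tcp_pos": TCP position; "orientation": TCP orientation; "force": force on the tool from outside, world axes, zero at the start; "wrist_torque": the same for the moment, N m; "finger_gap": finger opening in m; "gripper_force": force on a finger pad.
Only numpy, scipy, OpenCV 4.12 (cv2) and the standard library are available. Lean on these libraries where they do the work, as an engineer would, in place of code of your own. Each camera call takes 0.05 s, during which the arm holds its last target. There are 200 camera calls.

### The job

Get the bench rack ready and stocked. Take any markers out of the rack and leave them lying on the bench; press the rack's loose floor board down past its two spring rollers until it lies level on the bottom, while the cartons and offcuts are still on the bench. Then lift every carton and every wood offcut on the bench over the front lip and leave each lying flat on the board, as it lies now and not on top of another: cartons to the left of the board's divider and offcuts to the right, as seen from the robot; do not disturb the glue bottle, the drill battery or the try square.

Things in the scene. Friction and masses are not known exactly. Their poses are not given: they have to be found in the camera images.
- rack: open-topped plywood rack fixed to the bench, 175 x 459 x 55 mm (x, y, z). Origin: centre of its underside, on the bench; x points away from the robot, y to the left along its length, turned up to 0.1 rad. Inside 155 mm deep (x) by 435 mm long (y), bottom 6 mm above the bench; back (10 mm thick) and end cheeks (12 mm thick) rise 55 mm above the bench.
- lip_mid (a point): middle of the top edge of the rack's front lip (10 mm thick, 45 mm high above the bench, along the whole front).
- roller_left (a point): centre of the sprung steel roller in the left end cheek (16 mm thick, 56 mm long along the rack's x, 23.5 mm above the bench); it stands 6 mm into the bay and gives way outward. The board starts resting on the two rollers; 8 to 15 N downward in all on its divider pushes it past them, then they hold it down. Outside each cheek a small steel spring housing stands out 9 mm.
- roller_right (a point): centre of the same kind of roller in the right end cheek.
- board: loose floor board in the rack, 150 x 430 x 10 mm, 0.35 kg, with an upright divider across its middle (120 mm along x, 20 mm thick, rising 40 mm above the board). Origin: centre of its underside; axes as the rack's. Starts about 30 mm above the bench; home, its underside is 6 mm, upper face 16 mm, divider top 56 mm above the bench. 205 mm of board on either side of the divider.
- divider_top (a point): centre of the top face of the board's divider: the place to press, 50 mm above the board's underside.
- marker_a: black marker left lying on the board in the rack, 20 x 135 x 18 mm (x, y, z: long along y), does not roll. Origin: centre of its underside. Take it across the barrel. The bench around 0.45 to 0.51 m ahead and 0.42 m to the right of the robot is clear for it. May be absent.
- marker_b: black marker left lying on the board in the rack, 20 x 135 x 18 mm (x, y, z: long along y), does not roll. Origin: centre of its underside. Take it across the barrel. The bench around 0.45 to 0.51 m ahead and 0.42 m to the right of the robot is clear for it. May be absent.
- carton_a: small brown cardboard carton lying flat, 60 x 85 x 40 mm (x, y, z: long along y), a rigid box. Origin: centre of its underside. About 0.3 kg. May be absent.
- carton_b: small brown cardboard carton lying flat, 60 x 85 x 40 mm (x, y, z: long along y), a rigid box. Origin: centre of its underside. About 0.3 kg. May be absent.
- block_a: dark wood offcut lying flat, 45 x 140 x 28 mm (x, y, z: long along y). Origin: centre of its underside. About 0.1 kg. May be absent.
- block_b: dark wood offcut lying flat, 45 x 140 x 28 mm (x, y, z: long along y). Origin: centre of its underside. About 0.1 kg. May be absent.
- glue_bottle: bystander: white glue bottle with orange nozzle, 58 mm across, 197 mm high, standing on the left. Origin: centre of its underside.
- drill_battery: bystander: black drill battery, 88 x 83 x 52 mm, standing on the left. Origin: centre of its underside.
- try_square: bystander: try square with wooden stock, 120 x 209 x 19 mm, lying on the right. Origin: centre of its underside.

How it is judged:
By the outcome, as a careful person would: the job done as asked, in the order asked, and still so for the second after the job is handed in, with the robot touching nothing.
Of marker_a, marker_b only 1 to 2 are there at a start; the rules pass over those that are not, and their reading is None.
Of carton_a, carton_b, block_a, block_b only 3 to 4 are there at a start; the rules pass over those that are not, and their reading is None.
At some moment in a run one of carton_a, carton_b, block_a, block_b may be knocked a few centimetres aside while the robot is not near it.
Once in a run the grip may slacken for a moment while it holds something.
It also fails if it takes over 210 s, if anything falls off the work surface, if the arm or the gripper's body presses on something with over 40 N, if the wrist force passes 120 N, or if a joint passes its speed limit or range.

## Working session

There is one attempt and no reset: what is moved stays moved. The work goes in short steps, Python scripts to look and compute and a shell command to move; the robot and the scene stay as the last step left them, time stands still between calls to the robot, and variables do not carry over. Pictures are saved under pics/ and viewed, at most 14 in all, crops included, and the job is handed in when it is done.

```bash
mkdir -p pics; cat > h.py <<'E'
import numpy as np, cv2
from workcell import manip
def snap(n):
    return manip.snapshot(n)
def save(s,f,crop=None,scale=1.5):
    im=cv2.cvtColor(s["image"],cv2.COLOR_RGB2BGR)
    if crop: r0,r1,c0,c1=crop; im=im[r0:r1,c0:c1]
    cv2.imwrite("pics/"+f,cv2.resize(im,None,fx=scale,fy=scale,interpolation=cv2.INTER_CUBIC))
def norm(s,uv):
    K=np.array([[s["fx"],0,s["cx"]],[0,s["fy"],s["cy"]],[0,0,1.]])
    return cv2.undistortPoints(np.float64(uv).reshape(-1,1,2),K,np.float64(s["dist_coeffs"])).reshape(-1,2)
def ray(s,uv):
    n=norm(s,uv); T=np.linalg.inv(np.array(s["view"]))
    d=np.c_[n[:,0],-n[:,1],-np.ones(len(n))]@T[:3,:3].T
    return T[:3,3],d
def onplane(s,uv,z):
    o,d=ray(s,uv); return o+d*((z-o[2])/d[:,2])[:,None]
def cloud(s):
    h,w=s["z_map"].shape; u,v=np.meshgrid(np.arange(w),np.arange(h))
    o,d=ray(s,np.c_[u.ravel(),v.ravel()])
    return (o+d*s["z_map"].reshape(-1,1)).reshape(h,w,3)
E
python3 - <<'E'
from h import *
print(manip.get_obs())
for n in("top","scene"):
    s=snap(n); save(s,n+"0.png"); print(n,s["fx"],np.linalg.inv(np.array(s["view"])).round(3).tolist(),s["dist_coeffs"])
    P=cloud(s); np.save(n+"0.npy",P); np.save(n+"0i.npy",s["image"])
    print((s["z_map"]==0).mean())
E
```

```text
{'clock': 0.0, 'joints': array([-1.1605246 ,  0.61590635, -0.0125776 ,  1.42487922,  0.00811403,
        1.10338661, -0.04038523]), 'qvel': array([-9.80045997e-04, -1.41748728e-03,  3.07627466e-05,  1.54201394e-03,
       -1.87655126e-04, -2.66408427e-03, -1.30447084e-03]), 'tau': array([ 1.22044971e-04, -4.58934510e+01,  2.09171190e-01, -1.65743136e+01,
       -6.10403577e-02,  2.05934071e-02,  2.50036537e-04]), 'tcp_pos': array([0.27460621, 0.5881754 , 0.17939628]), 'orientation': array([-2.39354212e-04,  2.16626693e-01,  9.76253695e-01, -1.24164504e-03]), 'force': array([ 0.61528367,  0.17042642, -0.54296636]), 'wrist_torque': array([-0.02151127, -0.00464303, -0.00097829]), 'gripper_force': 0.0, 'finger_gap': 0.09299189021010143}
top 351.36544576274855 [[0.019, 0.982, -0.189, 0.201], [-1.0, 0.021, 0.012, -0.063], [0.016, 0.189, 0.982, 1.376], [0.0, 0.0, 0.0, 1.0]] [-0.0745442  0.         0.         0.         0.       ]
0.004150390625
scene 421.21671277032414 [[0.48, 0.399, -0.781, -0.929], [-0.877, 0.243, -0.415, -0.808], [0.025, 0.884, 0.467, 0.923], [0.0, 0.0, 0.0, 1.0]] [-0.11113127  0.          0.          0.          0.        ]
0.0041961669921875
```

View pics/top0.png

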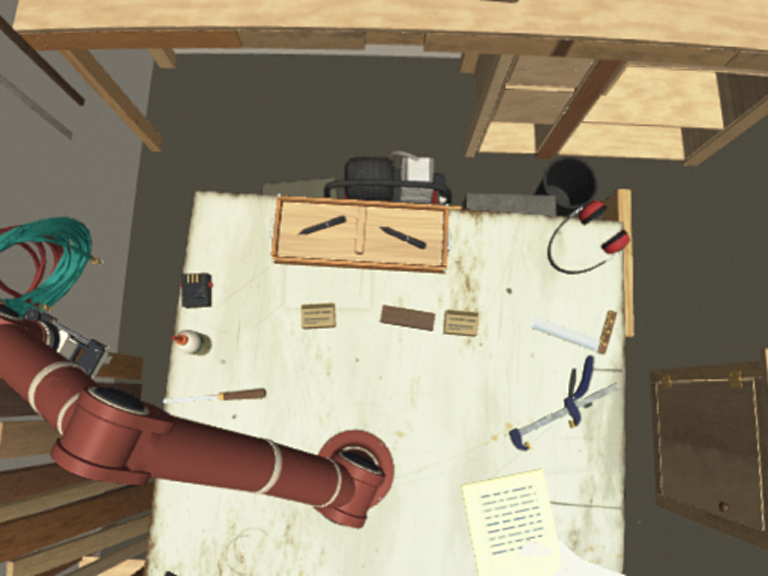

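View pics/scene0.png

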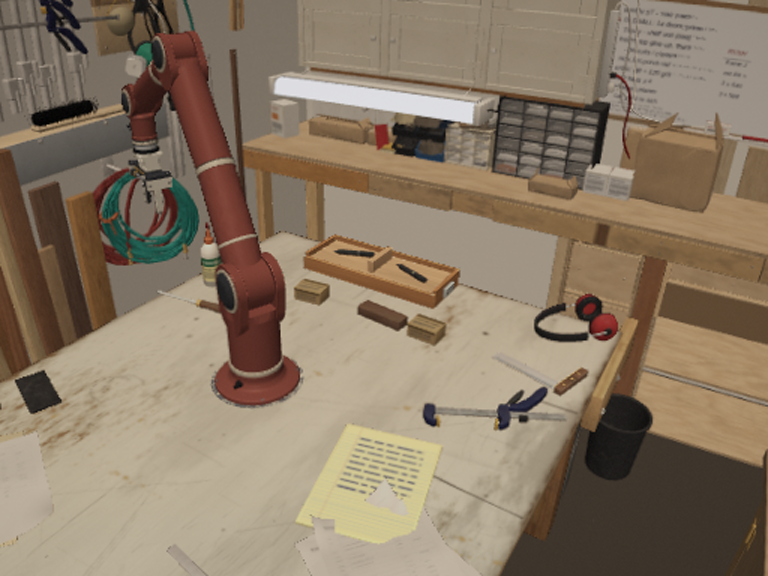

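The top view (1.5x) shows two markers in the rack at (322,225) and (403,237), cartons at (318,316) and (461,323), and one offcut at (407,318). The rack spans (272–447, 197–272) and the divider is at (360,230). The scene view agrees with this. Now I'll measure.

```bash
cat >> h.py <<'E'
def rect(P,mask,name,zr=None):
    "largest connected blob -> centre/size/angle of min-area rect in world xy from cloud points"
    n,l,st,_=cv2.connectedComponentsWithStats(mask.astype(np.uint8))
    for k in [k for k in range(1,n) if st[k,4]>40]:
        p=P[l==k]; zz=np.median(p[:,2]); q=p
        (cx,cy),(w,h),a=cv2.minAreaRect(np.float32(q[:,:2]*1000))
        if w<h: w,h,a=h,w,a+90   # a: long axis angle from x
        print(name,"px",(st[k,:4]).tolist(),"c",round(cx,1),round(cy,1),"size",round(w),round(h),"ang",round((a+90)%180-90,1),"z",(np.percentile(p[:,2],[5,50,95])*1000).round(1))
E
python3 - <<'E'
from h import *
for n in("top",):
    P=np.load(n+"0.npy"); im=np.load(n+"0i.npy").astype(int)
    hsv=cv2.cvtColor(im.astype(np.uint8),cv2.COLOR_RGB2HSV)
    x,y,z=P[...,0],P[...,1],P[...,2]
    R=(x>0.3)&(x<0.85)&(y>-0.7)&(y<0.6)
    bench=R&(z<0.004)&(x<0.55); print("bench z",np.median(z[bench]))
    rect(P,R&(z>0.015)&(x<0.56),"tall")      # objects on bench
    rect(P,R&(hsv[...,2]<75)&(x>0.55),"dark")
    rect(P,R&(z>0.05)&(x>0.55),"z>50")
    rect(P,R&(z>0.035)&(x>0.56)&(y<0.35),"z>35")
    rect(P,R&(z>0.008)&(z<0.03)&(y<-0.3),"right")
    W=R&(x>0.55)&(x<0.8)&(y<0.3)
    print("board z", np.median(z[(x>.65)&(x<.7)&(abs(y)<.15)]))
E
```

```text
bench z -0.0009432136576790207
tall px [181, 163, 117, 19] c 532.6 0.8 size 455 55 ang 90.0 z [26.2 39.8 52.3]
tall px [366, 170, 44, 12] c 535.8 -592.8 size 172 46 ang -89.5 z [18.1 29.4 41.9]
tall px [120, 182, 21, 23] c 443.9 427.9 size 89 80 ang 3.5 z [24.9 43.  50.4]
tall px [0, 203, 16, 10] c 310.2 561.8 size 38 15 ang 80.0 z [519.  543.5 558.6]
tall px [201, 202, 22, 17] c 383.3 102.4 size 81 61 ang -86.4 z [32.7 39.3 44.8]
tall px [253, 203, 37, 17] c 384.2 -126.9 size 139 45 ang 81.7 z [22.2 26.7 31.4]
tall px [295, 206, 24, 18] c 372.7 -265.5 size 86 61 ang 86.5 z [31.5 39.1 43.4]
tall px [399, 207, 13, 29] c 357.6 -656.0 size 117 23 ang -19.5 z [15.7 18.7 22.3]
tall px [17, 213, 21, 5] c 304.5 573.4 size 24 6 ang 64.6 z [395.5 423.3 464.1]
tall px [114, 220, 27, 11] c 313.5 399.8 size 48 31 ang 55.0 z [ 33.4 116.9 174.3]
dark px [216, 120, 85, 16] c 840.0 -74.9 size 430 21 ang -89.9 z [-297.3 -210.3 -199.2]
dark px [231, 125, 32, 9] c 837.5 -13.2 size 158 25 ang 89.9 z [-316.5 -289.9 -269.7]
dark px [385, 137, 20, 12] c 675.8 -623.2 size 74 37 ang -61.9 z [34.3 67.4 79.7]

[... 389 characters left out ...]
1.  78.  83.5]
z>50 px [200, 143, 32, 13] c 617.8 95.7 size 126 20 ang -67.7 z [51.1 55.2 60.1]
z>50 px [255, 151, 29, 15] c 591.0 -114.0 size 119 18 ang 68.3 z [50.7 54.3 60.3]
z>50 px [403, 153, 15, 15] c 589.4 -679.8 size 60 41 ang -57.5 z [54.5 71.  79.8]
z>35 px [181, 129, 120, 38] c 628.4 -2.2 size 475 142 ang 89.0 z [35.9 40.5 58.9]
z>35 px [384, 134, 21, 16] c 678.9 -618.9 size 75 46 ang -55.0 z [38.9 68.1 78.3]
z>35 px [401, 153, 17, 17] c 588.0 -680.3 size 61 44 ang -57.5 z [40.9 69.  79.3]
right px [365, 164, 20, 19] c 538.2 -535.3 size 103 34 ang 45.2 z [10.8 24.7 29.3]
right px [393, 207, 19, 29] c 358.4 -649.5 size 121 39 ang -23.1 z [ 9.3 16.6 21.5]
board z 0.04044476585471113
```

```bash
python3 -m inch '[[0,0,-1,0],[0,0,-1,0],[0,0,-1,1],[0,0,-1,1],[0,0,-1,1]]' 1; python3 -m inch '[[-0.5,0.25,0,0.4],[-1,0.5,0,0.7],[-1,0.5,0,1],[-1,0.5,0,1]]'; python3 -m inch '[[-0.5,0.5,0,0.17],[-1,1,0,0.17],[-1,1,0,0.17]]'; python3 -m inch '[[-0.5,0,0,0],[-1,0,0,0]]'; python3 -m inch '[[-0.5,0,-0.3,0],[-1,0,-0.6,0],[-1,0,-0.6,0]]'; python3 -m inch '[[-0.5,0,0,0],[-1,0,0,0]]';python3 -m inch '[[-0.5,0.3,0,0],[-1,0.6,0,0],[-1,0.6,0,0],[-1,0.6,0,0]]'
python3 - <<'E'
from h import *
s=snap("wrist"); save(s,"w1.png"); T=np.linalg.inv(np.array(s["view"])); print(s["fx"],T.round(3).tolist(),s["dist_coeffs"],(s["z_map"]==0).mean())
print(manip.get_obs()["joints"].round(2))
E
```

```text
clock: 0.72
tcp_pos: [0.2747, 0.5886, 0.2799]
orientation: [0.0, 0.464, 0.886, -0.001]
force: [0.0, 0.6, -0.2]
finger_gap: 0.0927
gripper_force: 0.0
clock: 1.23
tcp_pos: [0.3732, 0.5353, 0.2798]
orientation: [-0.0, 0.675, 0.737, -0.001]
force: [0.0, -0.2, -0.5]
finger_gap: 0.093
gripper_force: 0.0
clock: 1.6
tcp_pos: [0.4849, 0.4405, 0.2804]
orientation: [0.002, 0.709, 0.705, -0.0]
force: [-0.8, 0.3, 0.3]
finger_gap: 0.0929
gripper_force: 0.0
clock: 1.85
tcp_pos: [0.4798, 0.3456, 0.2798]
orientation: [-0.001, 0.705, 0.709, -0.0]
force: [0.6, -0.5, 0.9]
finger_gap: 0.0928
gripper_force: 0.0
clock: 2.22
tcp_pos: [0.4826, 0.2419, 0.3441]
orientation: [0.001, 0.709, 0.705, 0.003]
force: [0.9, 0.2, 0.1]
finger_gap: 0.0929
gripper_force: 0.0
clock: 2.48
tcp_pos: [0.4799, 0.1469, 0.3396]
orientation: [-0.001, 0.705, 0.709, -0.0]
force: [0.5, -1.3, -0.9]
finger_gap: 0.0929
gripper_force: 0.0
clock: 2.98
tcp_pos: [0.5403, 0.0477, 0.3396]
orientation: [-0.001, 0.706, 0.708, -0.0]
force: [-0.9, 0.8, 0.4]
finger_gap: 0.0932
gripper_force: 0.0
329.85876977383555 [[1.0, -0.003, 0.001, 0.541], [0.003, 0.971, 0.241, 0.114], [-0.002, -0.241, 0.971, 0.544], [0.0, 0.0, 0.0, 1.0]] [-0.01894907  0.          0.          0.          0.        ] 0.0041046142578125
[-0.41  0.35  0.41  1.46 -0.14  1.36  0.02]
```

View pics/w1.png

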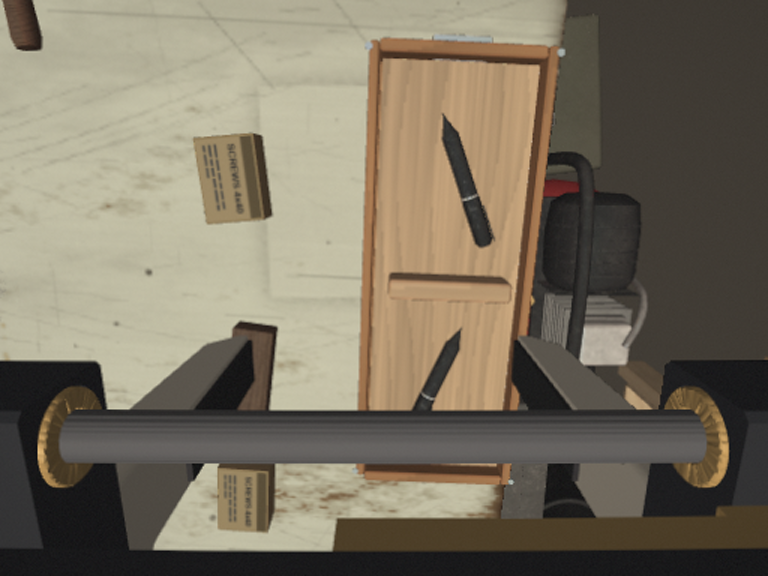

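```bash
cat > look.py <<'E'
from h import *
def look(tag=""):
    s=snap("wrist"); P=cloud(s)
    x,y,z=P[...,0],P[...,1],P[...,2]; hsv=cv2.cvtColor(s["image"],cv2.COLOR_RGB2HSV)
    return s,P,x,y,z,hsv
if __name__=="__main__":
    s,P,x,y,z,hsv=look()
    print("bench",np.median(z[(x<.5)&(z<.01)&(z>-.01)&(x>.2)]))
    R=(x>.25)&(x<.85)&(abs(y)<.5)
    rect(P,R&(z>.012)&(z<.06)&(x<.515),"obj")
    rect(P,R&(hsv[...,2]<80)&(z>.02)&(z<.075)&(x>.54)&(x<.72),"dark")
    rect(P,R&(z>.066)&(z<.09)&(x>.54)&(x<.72),"div")
    rect(P,R&(z>.046)&(z<.063)&(x>.515)&(x<.72),"cheek+back")
    rect(P,R&(z>.035)&(z<.05)&(x>.515)&(x<.72),"lip")
    for yy in (-.18,-.04,.04,.1):
        m=(abs(y-yy)<.006)&(x>.5)&(x<.75); o=np.argsort(x[m]); X=x[m][o];Z=z[m][o]
        up=X[Z>.034]; b=X[(Z>.05)]; print(yy,"front",up.min().round(4),"back",up.max().round(4), "z board",np.median(Z[(X>.56)&(X<.65)]).round(4))
E
python3 look.py
```

```text
bench -0.00020950417616660832
obj px [129, 89, 51, 61] c 387.2 103.3 size 86 61 ang -85.6 z [27.4 40.1 41.7]
obj px [155, 216, 28, 57] c 391.4 -106.9 size 98 43 ang 82.4 z [16.3 27.4 29. ]
obj px [145, 309, 38, 47] c 376.7 -266.2 size 88 61 ang 85.3 z [28.4 39.8 41.4]
dark px [256, 35, 107, 8] c 616.7 215.9 size 151 3 ang -1.7 z [28.4 38.5 47.5]
dark px [295, 78, 23, 55] c 611.2 125.2 size 78 15 ang -69.9 z [51.6 55.4 57.6]
dark px [308, 131, 21, 34] c 635.4 63.5 size 48 19 ang -70.3 z [50.  55.7 57.9]
dark px [275, 221, 32, 52] c 602.1 -97.3 size 99 19 ang 66.5 z [50.2 55.  57.4]
dark px [255, 309, 78, 8] c 607.2 -218.7 size 132 3 ang -2.2 z [37.1 44.7 51.5]
div px [259, 185, 82, 18] c 605.8 -1.8 size 119 21 ang -2.0 z [71.1 79.1 80.8]
cheek+back px [253, 25, 124, 202] c 673.5 117.1 size 323 149 ang -62.9 z [48.3 54.2 56. ]
cheek+back px [294, 76, 36, 90] c 620.7 102.1 size 134 20 ang -69.8 z [49.7 55.2 57.7]
cheek+back px [259, 182, 78, 6] c 604.8 7.9 size 116 2 ang -1.5 z [47.1 55.2 62.5]
cheek+back px [274, 219, 34, 54] c 601.4 -96.3 size 104 20 ang 67.3 z [49.3 54.8 57.3]
cheek+
[... 209 characters left out ...]
ze 56 6 ang -3.1 z [37.1 38.6 40.2]
lip px [239, 27, 122, 246] c 534.3 67.7 size 397 156 ang 64.8 z [39.6 44.4 46.5]
lip px [246, 39, 120, 234] c 608.8 34.2 size 366 154 ang 87.8 z [38.  39.6 41.4]
lip px [240, 309, 95, 8] c 595.8 -217.1 size 160 15 ang 0.2 z [36.4 42.5 49.1]Traceback (most recent call last):
  File "look.py", line 17, in <module>
    up=X[Z>.034]; b=X[(Z>.05)]; print(yy,"front",up.min().round(4),"back",up.max().round(4), "z board",np.median(Z[(X>.56)&(X<.65)]).round(4))
                                                 ~~~~~~^^
    return umr_minimum(a, axis, None, out, keepdims, initial, where)
ValueError: zero-size array to reduction operation minimum which has no identity
```

The wrist view (1.5x) shows carton_a at (233,178), the divider at (448,287), marker_a at (467,180) and marker_b partly hidden at (440,370). The offcut and the second carton are behind the fingers. Heights match: cartons 40 mm, offcut 28 mm, lip 45 mm, divider top 80 mm. Marker_a is first.

```bash
cat > plan.py <<'E'
import sys,numpy as np
from h import manip
from scipy.spatial.transform import Rotation as R
o=manip.get_obs(); q=o["orientation"]; M=R.from_quat([q[1],q[2],q[3],q[0]]).as_matrix()
x,y,z,a=map(float,sys.argv[1:5]); d=M.T@(np.array([x,y,z])-o["tcp_pos"])
ang=np.degrees(np.arctan2(M[1,1],M[0,1])); t=(ang-a+90)%180-90
print("t",round(o["clock"],1),"pos",(o["tcp_pos"]*1000).round(1),"ang",ang.round(1),"need",(d*10).round(3),"turn",round(t/30,3),"gap",round(o["finger_gap"],3),"F",o["force"].round(1),"j7",o["joints"][6].round(2))
E
python3 -m inch '[[0.3,0.4,0.5,-0.3],[0.55,0.8,1,-0.67],[0.55,0.8,1,-0.67],[0.55,0.8,1,-0.67]]' 0.1 20 >/dev/null; python3 -m inch '[[0,0,0.5,0],[0,0,1,0],[0,0,1,0],[0,0,1,0]]' >/dev/null; python3 plan.py 0.620 0.1025 0.042 20.2
```

```text
t 4.1 pos [622.7  99.1 144.2] ang 19.9 need [ 0.042 -0.02   1.021] turn -0.009 gap 0.051 F [-0.1  1.1  1.1] j7 0.33
```

```bash
python3 -m inch '[[0.04,-0.02,0.4,0],[0.04,-0.02,0.8,0],[0.04,-0.02,0.9,0],[0.04,-0.02,1,0],[0.04,-0.02,1,0]]'; python3 plan.py 0.620 0.1025 0.042 20.2; python3 -m inch '[[0,0,0,0],[0,0,0,0],[0,0,0,0],[0,0,0,0],[0,0,-0.4,0],[0,0,-1,0],[0,0,-1,0]]' -1 25; python3 plan.py 0.505 -0.42 0.16 0
```

```text
clock: 4.7
tcp_pos: [0.6186, 0.1025, 0.0418]
orientation: [0.001, 0.574, 0.819, 0.001]
force: [-0.1, -0.6, -0.1]
finger_gap: 0.0509
gripper_force: 0.0
t 4.7 pos [618.6 102.5  41.8] ang 20.0 need [-0.005  0.013 -0.002] turn -0.008 gap 0.051 F [-0.1 -0.6 -0.1] j7 0.36
clock: 5.58
tcp_pos: [0.6217, 0.1025, 0.1461]
orientation: [0.004, 0.574, 0.819, 0.004]
force: [-0.2, -0.0, -0.8]
finger_gap: 0.0005
gripper_force: 0.0
t 5.6 pos [621.7 102.5 146.1] ang 20.0 need [-4.514 -2.879 -0.161] turn 0.665 gap 0.001 F [-0.2 -0.  -0.8] j7 0.32
```

```bash
python3 -m inch '[[0,-0.6,-0.5,0],[0,-1,-1,0],[0,-1,-1,0],[0,-1,-1,0]]' 0.1 > /dev/null; python3 - <<'E'
from look import *
s,P,x,y,z,hsv=look(); save(s,"w2.png")
R=(x>.25)&(x<.85)&(abs(y)<.5)
rect(P,R&(hsv[...,2]<80)&(z>.02)&(z<.075)&(x>.54)&(x<.70),"dark")
s=snap("top"); P=cloud(s); x,y,z=P[...,0],P[...,1],P[...,2]
E
```

```text
dark px [311, 49, 118, 52] c 613.8 216.2 size 148 1 ang -2.3 z [29.6 39.7 48.7]
dark px [332, 114, 16, 68] c 610.5 126.0 size 79 16 ang -69.5 z [50.7 55.2 57.3]
dark px [329, 184, 17, 39] c 635.1 63.2 size 49 19 ang -70.0 z [50.  55.9 58.1]
dark px [248, 309, 20, 11] c 593.6 -112.1 size 23 14 ang 63.7 z [52.  55.5 57.3]
dark px [225, 313, 30, 30] c 579.8 -148.1 size 49 20 ang 66.7 z [49.6 55.5 57.6]
```

View pics/w2.png

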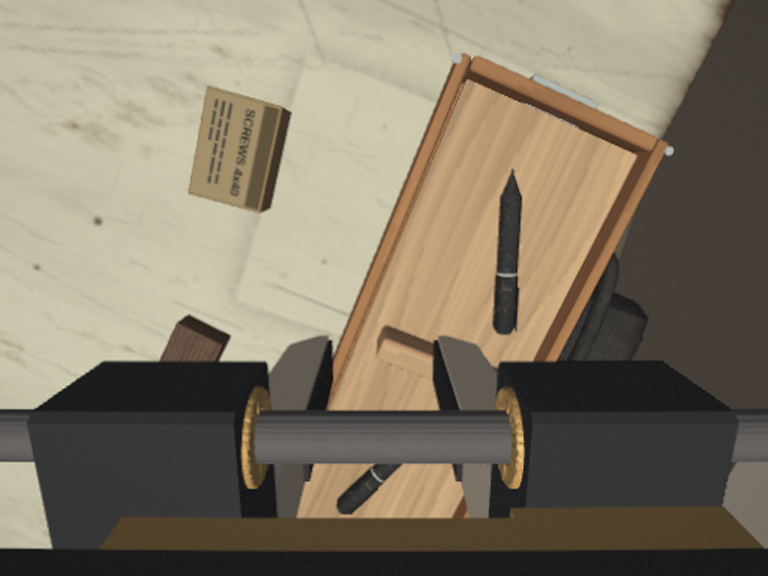

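Marker_a is untouched, lying at (507,255) px. The fingers had not closed before I lifted, so I'll retry with a longer close.

```bash
python3 -m inch '[[0,0.5,0.5,0],[0,1,1,0],[0,1,1,0],[0,1,1,0]]' 0 20 >/dev/null; python3 plan.py 0.620 0.102 0.042 20.2;  python3 -m inch '[[0,0,0.5,0],[0,0,0.9,0],[0,0,1,0],[0,0,1.0,0],[0,0,1.0,0]]' >/dev/null; python3 plan.py 0.620 0.102 0.042 20.2; python3 -m inch '[[0,0,0,0],[0,0,0,0],[0,0,0,0],[0,0,0,0]]' -1 25; python3 -m inch '[[0,0,0,0],[0,0,0,0],[0,0,0,0],[0,0,0,0]]'
```

```text
t 6.7 pos [616.8 102.6 138. ] ang 20.0 need [-0.016  0.033  0.96 ] turn -0.006 gap 0.046 F [-0.1 -0.3  0.8] j7 0.33
t 7.3 pos [619.3 102.5  43. ] ang 20.0 need [-0.007  0.005  0.01 ] turn -0.008 gap 0.047 F [-0.2  0.  -0.2] j7 0.36
clock: 7.8
tcp_pos: [0.6175, 0.1025, 0.0406]
orientation: [-0.0, 0.574, 0.819, 0.0]
force: [-0.6, -0.3, -0.2]
finger_gap: 0.0111
gripper_force: 0.0
clock: 8.3
tcp_pos: [0.6175, 0.1025, 0.0405]
orientation: [-0.0, 0.574, 0.819, -0.0]
force: [0.2, -0.3, 0.2]
finger_gap: 0.0002
gripper_force: 0.0
```

```bash
python3 - <<'E'
from look import *
s=snap("scene"); save(s,"s3.png",(140,220,190,320),6)
o=manip.get_obs(); V=np.array(s["view"]); p=V@np.r_[o["tcp_pos"],1]; print(s["fx"]*p[0]/-p[2]+s["cx"], s["fy"]*p[1]/p[2]+s["cy"])
s=snap("wrist"); save(s,"w3.png")
E
```

```text
234.95460286111376 170.065765432868
```

View pics/s3.png

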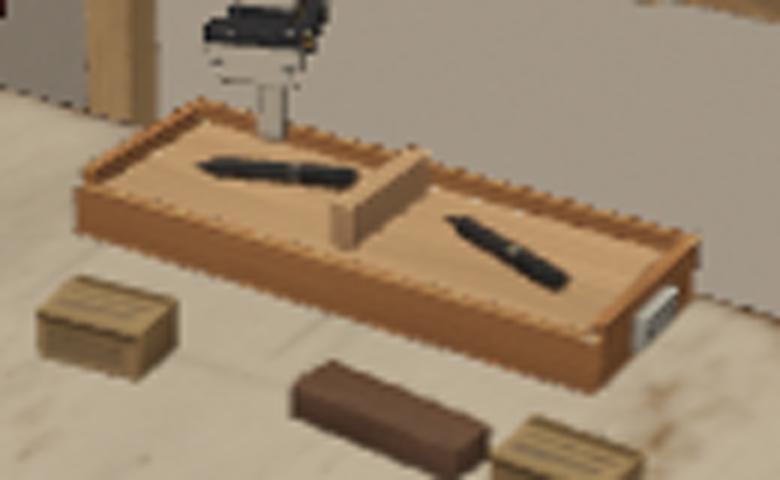

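View pics/w3.png

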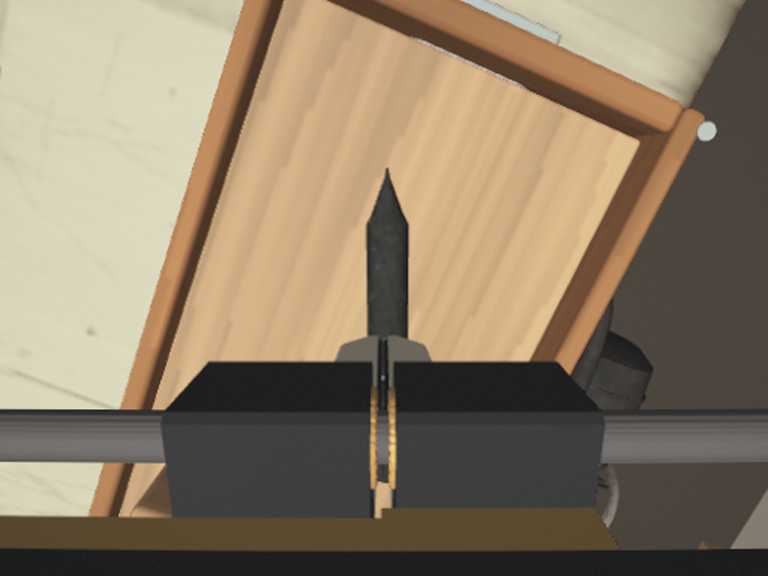

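The scene crop shows the fingertips at (275,135), i.e. (236,162) px, clearly above the marker. The reported TCP projects to row 170. I'll check the fingertip height against depth.

```bash
python3 - <<'E'
from look import *
for n in ("scene","top"):
    s=snap(n); P=cloud(s); o=manip.get_obs()["tcp_pos"]
    d=np.hypot(P[...,0]-o[0],P[...,1]-o[1]); m=(d<.03)&(P[...,2]<.25)&(P[...,2]>.062)
    if n=="scene":
        for r in range(150,170): print(r,[tuple((P[r,c]*1000).astype(int).tolist()) for c in (234,236)])
    p=P[m]; print(n,o,len(p)); 
    if len(p): print((p[np.argsort(p[:,2])][:8]*1000).round(0).tolist())
s=snap("wrist"); P=cloud(s)
for r in (225,230,235,240): print(r,[(P[r,c]*1000).round(0).tolist() for c in (235,255,262,275)])
E
```

```text
150 [(539, 62, 181), (543, 54, 182)]
151 [(541, 63, 176), (551, 59, 173)]
152 [(541, 63, 171), (547, 56, 170)]
153 [(544, 65, 165), (544, 54, 167)]
154 [(591, 92, 135), (604, 89, 131)]
155 [(601, 99, 125), (603, 89, 127)]
156 [(607, 102, 117), (611, 93, 118)]
157 [(603, 100, 114), (598, 86, 119)]
158 [(606, 101, 108), (608, 92, 109)]
159 [(601, 98, 105), (597, 85, 110)]
160 [(607, 102, 96), (607, 91, 99)]
161 [(602, 99, 94), (618, 98, 88)]
162 [(604, 100, 88), (606, 90, 89)]
163 [(604, 100, 83), (614, 95, 80)]
164 [(664, 135, 45), (672, 129, 43)]
165 [(671, 139, 36), (671, 128, 38)]
166 [(659, 132, 37), (663, 123, 37)]
167 [(620, 109, 53), (617, 96, 58)]
168 [(611, 104, 53), (613, 94, 55)]
169 [(609, 103, 49), (611, 93, 51)]
scene [0.61751363 0.1024901  0.04055138] 64
[[618.0, 92.0, 80.0], [613.0, 100.0, 80.0], [615.0, 95.0, 80.0], [604.0, 100.0, 84.0], [618.0, 92.0, 85.0], [619.0, 98.0, 88.0], [604.0, 100.0, 89.0], [607.0, 96.0, 89.0]]
top [0.61752448 0.10245342 0.04053496] 5
[[602.0, 96.0, 91.0], [605.0, 88.0, 95.0], [600.0, 99.0, 97.0], [600.0, 103.0, 97.0], [603.0, 91.0, 101.0]]
225 [[608.0, 92.0, 38.0], [618.0, 103.0, 56.0], [619.0, 112.0, 80.0], [632.0, 102.0, 39.0]]
230 [[606.0, 107.0, 88.0], [616.0, 109.0, 84.0], [618.0, 112.0, 88.0], [625.0, 114.0, 88.0]]
235 [[606.0, 107.0, 94.0], [616.0, 109.0, 90.0], [618.0, 111.0, 94.0], [624.0, 114.0, 94.0]]
240 [[607.0, 107.0, 100.0], [616.0, 109.0, 98.0], [618.0, 112.0, 101.0], [624.0, 114.0, 101.0]]
```

The depth puts the real fingertips about 39 mm above the reported TCP (80 mm against 40.5 mm), while the lateral position agrees. I'll apply this offset: real tip z ≈ reported z + 0.039.

```bash
python3 -m inch '[[0,0,0,0],[0,0,0,0],[0,0,0,0],[0,0,0,0],[0,0,0,0]]' 0 20 >/dev/null; python3 -m inch '[[0,0.02,0.2,0],[0,0.02,0.3,0],[0,0.02,0.34,0],[0,0.02,0.34,0]]'; python3 -m inch '[[0,0,0,0],[0,0,0,0],[0,0,0,0],[0,0,0,0],[0,0,0,0],[0,0,0,0]]' -1 25
```

```text
clock: 9.68
tcp_pos: [0.6191, 0.1031, 0.006]
orientation: [-0.0, 0.574, 0.819, -0.0]
force: [-0.2, 0.0, 0.4]
finger_gap: 0.0464
gripper_force: 0.0
clock: 10.42
tcp_pos: [0.6196, 0.1032, 0.0067]
orientation: [0.0, 0.574, 0.819, 0.0]
force: [-0.2, 0.3, 1.0]
finger_gap: 0.0166
gripper_force: 25.0
```

```bash
python3 -m inch '[[0,0,-0.5,0],[0,0,-1,0],[0,0,-1,0.35],[0,0,-1,0.667],[0,0,-1,0.667]]'; for i in 1; do python3 -m inch '[[-0.5,0,0,0],[-1,0,0,0]]';python3 -m inch '[[-0.5,0,0,0],[-1,0,0,0]]';python3 -m inch '[[-0.5,-0.3,0,0],[-1,-0.6,0,0]]';python3 -m inch '[[-0.5,-0.3,0,0],[-1,-0.6,0,0]]'; python3 -m inch '[[-0.5,0,0,0],[-1,0,0,0],[-1,0,0,0],[-1,0,0,0]]'; done | tail -6; python3 plan.py 0.505 -0.42 -0.033 0
```

```text
clock: 11.05
tcp_pos: [0.6191, 0.1034, 0.1063]
orientation: [-0.0, 0.707, 0.708, -0.0]
force: [0.1, -0.1, -0.2]
finger_gap: 0.0166
gripper_force: 25.0
clock: 12.55
tcp_pos: [0.499, -0.3958, 0.1059]
orientation: [-0.001, 0.707, 0.708, 0.0]
force: [0.3, -0.1, -1.0]
finger_gap: 0.0167
gripper_force: 25.0
t 12.6 pos [ 499.  -395.8  105.9] ang 0.1 need [-0.245  0.06   1.389] turn 0.002 gap 0.017 F [ 0.3 -0.1 -1. ] j7 0.87
```

```bash
python3 -m inch '[[-0.24,0.06,0.5,0],[-0.24,0.06,1,0],[-0.24,0.06,1,0]]'|sed -n 2,4p; python3 -m inch '[[0,0,0.2,0],[0,0,0.3,0],[0,0,0.34,0],[0,0,0.34,0]]'|sed -n 2,4p; python3 -m inch '[[0,0,0.02,0],[0,0,0.04,0],[0,0,0.04,0]]'|sed -n 2,4p; 
```

```text
tcp_pos: [0.5032, -0.4155, 0.0023]
orientation: [-0.006, 0.706, 0.708, 0.0]
force: [-0.5, 0.8, 0.4]
tcp_pos: [0.5053, -0.4209, -0.027]
orientation: [0.0, 0.707, 0.707, 0.0]
force: [-0.7, 0.9, 0.3]
tcp_pos: [0.505, -0.4208, -0.0315]
orientation: [-0.0, 0.707, 0.707, -0.0]
force: [-0.1, 0.1, -0.4]
```

```bash
python3 -m inch '[[0,0,0.02,0],[0,0,0.03,0],[0,0,0.03,0]]'|sed -n 2,4p; python3 -m inch '[[0,0,0.02,0],[0,0,0.02,0]]'|sed -n 2,4p; 
```

```text
tcp_pos: [0.5052, -0.421, -0.033]
orientation: [0.0, 0.707, 0.707, 0.0]
force: [-1.6, 2.1, 7.0]
tcp_pos: [0.5053, -0.4209, -0.0331]
orientation: [0.0, 0.707, 0.707, 0.0]
force: [-3.5, 3.2, 16.1]
```

```bash
python3 -m inch '[[0,0,-0.02,0],[0,0,-0.02,0],[0,0,-0.02,0],[0,0,-0.02,0],[0,0,-0.5,0],[0,0,-1,0],[0,0,-1,0.35],[0,0,-1,0.75],[0,0,-1,0.75]]' 0 20 | tail -3;  python3 plan.py 0.594 -0.112 0.046 -22.5
```

```text
force: [-0.6, -0.3, -0.2]
finger_gap: 0.0464
gripper_force: 0.0
t 15.6 pos [ 505.1 -420.4   63.3] ang -22.5 need [ 3.19  -0.357  0.172] turn 0.001 gap 0.046 F [-0.6 -0.3 -0.2] j7 0.59
```

Let me move close and refine marker_b's position with a wrist look on the way.

```bash
python3 -m inch '[[0.5,-0.1,-0.4,0],[1,-0.36,-0.8,0],[1,-0.36,-0.8,0]]'>/dev/null; python3 -m inch '[[0.5,0,0,0],[0.7,0,0,0],[0.7,0,0,0],[0.7,0,0,0]]'>/dev/null; python3 - <<'E'
from look import *
s,P,x,y,z,hsv=look()
R=(x>.25)&(x<.85)&(abs(y)<.5)
rect(P,R&(hsv[...,2]<80)&(z>.046)&(z<.075)&(x>.54)&(x<.70)&(y<-.01)&(y>-.2),"dark")
rect(P,R&(hsv[...,2]<80)&(z>.007)&(z<.03)&(x>.45)&(x<.55)&(y<-.3),"mk a")
rect(P,R&(z>.012)&(z<.06)&(x<.515),"obj")
E
python3 plan.py 0.594 -0.112 0.046 -22.5
```

```text
dark px [246, 0, 20, 19] c 593.6 -117.2 size 16 14 ang -22.8 z [51.4 55.4 57.3]
dark px [245, 21, 23, 66] c 580.9 -149.2 size 50 19 ang 66.9 z [51.5 55.9 57.9]
mk a px [276, 309, 33, 37] c 507.2 -434.5 size 64 18 ang -89.3 z [10.8 15.6 17.5]
obj px [10, 40, 104, 156] c 387.8 -128.3 size 141 47 ang 81.5 z [17.8 27.7 29. ]
obj px [174, 59, 50, 111] c 510.6 -175.5 size 104 9 ang 89.5 z [42.5 44.4 45.8]
obj px [70, 202, 81, 38] c 377.6 -245.8 size 62 45 ang -4.8 z [16.4 39.5 40.9]
obj px [275, 309, 32, 37] c 505.6 -432.6 size 60 17 ang -89.2 z [12.7 15.7 17.5]
t 16.5 pos [ 535.7 -252.8  143.4] ang -22.7 need [ 1.526 -0.006  0.971] turn -0.008 gap 0.046 F [ 0.4  0.7 -0.6] j7 0.32
```

```bash
python3 -m inch '[[0.5,0,0,0],[1,0.02,0,0],[1,0.02,0,0]]'>/dev/null; python3 -m inch '[[0.5,0,0.5,0],[0.54,0.02,0.97,0],[0.54,0.02,0.97,0],[0.54,0.02,0.97,0]]'>/dev/null;python3 plan.py 0.597 -0.110 0.007 -23
```

```text
t 17.4 pos [ 600.2 -113.    48.4] ang -22.7 need [ 0.016 -0.042  0.414] turn 0.008 gap 0.047 F [ 0.6 -0.9 -0.3] j7 0.12
```

```bash
python3 -m inch '[[0.01,-0.04,0.2,0],[0.01,-0.04,0.35,0],[0.01,-0.04,0.4,0],[0.01,-0.04,0.4,0]]'|sed -n 2,4p; python3 -m inch '[[0.01,-0.04,0,0],[0,0,0,0],[0,0,0,0],[0,0,0,0],[0,0,0,0],[0,0,0,0]]' -1 25;  python3 -m inch '[[0,0,-0.5,0],[0,0,-1,0],[0,0,-1,-0.35],[0,0,-1,-0.757],[0,0,-1,-0.757]]'|tail -2;  python3 -m inch '[[-0.5,-0.3,0,0],[-1,-0.7,0,0]]'|tail -2; python3 -m inch '[[-0.5,-0.3,0,0],[-1,-0.7,0,0]]'|tail -2; python3 -m inch '[[-0.5,0,0,0],[-1,0,0,0],[-1,0,0,0],[-1,0,0,0]]'|tail -2;python3 plan.py 0.455 -0.42 -0.033 0
```

```text
tcp_pos: [0.5967, -0.1074, 0.007]
orientation: [0.0, 0.832, 0.555, 0.0]
force: [-1.0, -0.5, -0.3]
clock: 18.6
tcp_pos: [0.5967, -0.107, 0.0068]
orientation: [0.0, 0.832, 0.555, 0.0]
force: [0.7, -0.8, 1.2]
finger_gap: 0.0168
gripper_force: 25.0
finger_gap: 0.0169
gripper_force: 25.0
finger_gap: 0.017
gripper_force: 25.0
finger_gap: 0.0169
gripper_force: 25.0
finger_gap: 0.0168
gripper_force: 25.0
t 20.2 pos [ 459.2 -403.4  105.8] ang 0.1 need [-0.169 -0.041  1.388] turn 0.004 gap 0.017 F [ 1.7  0.8 -1. ] j7 0.93
```

```bash
python3 -m inch '[[-0.17,-0.04,0.5,0],[-0.17,-0.04,1,0],[-0.17,-0.04,1,0],[-0.17,-0.04,1,0]]'|tail -2; python3 -m inch '[[0,0,0.2,0],[0,0,0.3,0],[0,0,0.35,0],[0,0,0.37,0],[0,0,0.38,0]]'|sed -n 2,4p; python3 -m inch '[[0,0,0.01,0],[0,0,0.01,0]]'|sed -n 2,4p; 
```

```text
finger_gap: 0.0166
gripper_force: 25.0
tcp_pos: [0.4555, -0.4221, -0.031]
orientation: [0.0, 0.706, 0.708, -0.0]
force: [0.2, -0.3, 0.0]
tcp_pos: [0.4553, -0.4219, -0.0323]
orientation: [0.0, 0.706, 0.708, -0.0]
force: [-1.0, -0.2, -0.2]
```

```bash
python3 -m inch '[[0,0,0,0],[0,0,0,0],[0,0,0,0],[0,0,0,0],[0,0,-0.5,0],[0,0,-1,0],[0,0,-1,0]]' -0.35 20 | tail -2; python3 -m inch '[[0.5,0.2,-0.3,0],[1,0.5,-0.4,0]]' -1 >/dev/null;  python3 -m inch '[[0.5,0.2,0,0],[1,0.5,0,0]]' >/dev/null; python3 -m inch '[[0.5,0.2,0,0],[1,0.5,0,0]]' >/dev/null; python3 -m inch '[[0.5,0,0,0],[1,0,0,0],[1,0,0,0],[1,0,0,0]]' | tail -2; python3 plan.py 0.606 -0.002 0.044 0
python3 - <<'E'
from look import *
s,P,x,y,z,hsv=look(); save(s,"w4.png")
R=(x>.25)&(x<.85)&(abs(y)<.5)
rect(P,R&(z>.066)&(z<.09)&(x>.54)&(x<.72),"div")
s=snap("top");P=cloud(s);x,y,z=[P[...,i] for i in range(3)];hsv=cv2.cvtColor(s["image"],cv2.COLOR_RGB2HSV)
rect(P,(hsv[...,2]<75)&(z>-.01)&(z<.07)&(x>.4)&(x<.6)&(y<-.3)&(y>-.52),"mk a")
rect(P,(hsv[...,2]<75)&(z>.03)&(z<.07)&(x>.54)&(x<.67)&(abs(y)<.2),"in rack")
E
```

```text
finger_gap: 0.0302
gripper_force: 0.0
finger_gap: 0.0008
gripper_force: 0.0
t 23.7 pos [603.3 -22.2 106.7] ang 0.2 need [0.203 0.028 0.627] turn 0.005 gap 0.001 F [-0.6 -0.3 -0. ] j7 0.27
div px [175, 159, 166, 35] c 605.8 -1.8 size 120 21 ang -2.2 z [73.4 79.2 80.5]
mk a px [333, 194, 17, 4] c 453.5 -406.2 size 64 14 ang -87.4 z [11.2 15.3 21.9]
```

```bash
python3 -m inch '[[0.2,0.03,0.3,0],[0.2,0.03,0.55,0],[0.2,0.03,0.6,0],[0.2,0.03,0.6,0]]'|sed -n 2,4p; python3 -m inch '[[0,0,0.03,0],[0,0,0.06,0],[0,0,0.08,0]]'|sed -n 2,4p; python3 -m inch '[[0,0,0.02,0],[0,0,0.03,0]]'|sed -n 2,4p;
```

```text
tcp_pos: [0.6072, -0.0032, 0.0479]
orientation: [0.0, 0.707, 0.707, -0.0]
force: [-0.0, 0.2, 0.6]
tcp_pos: [0.6084, -0.0017, 0.0416]
orientation: [0.001, 0.706, 0.708, 0.001]
force: [-1.9, 0.2, 10.1]
tcp_pos: [0.6072, -0.0013, 0.0368]
orientation: [0.0, 0.706, 0.708, 0.0]
force: [0.1, -0.3, -0.2]
```

```bash
python3 -m inch '[[0,0,0.1,0],[0,0,0.14,0],[0,0,0.16,0],[0,0,0.16,0]]'|sed -n 2,4p; python3 -m inch '[[0,0,0.02,0],[0,0,0.04,0],[0,0,0.04,0]]'|sed -n 2,4p; python3 -m inch '[[0,0,0.01,0],[0,0,0.02,0],[0,0,0.02,0]]'|sed -n 2,4p
```

```text
tcp_pos: [0.6062, -0.0012, 0.0195]
orientation: [-0.001, 0.706, 0.708, -0.001]
force: [0.2, 0.0, -0.4]
tcp_pos: [0.6069, -0.0013, 0.0183]
orientation: [-0.0, 0.706, 0.708, 0.0]
force: [-2.7, 1.5, 10.5]
tcp_pos: [0.6069, -0.0013, 0.0182]
orientation: [-0.0, 0.706, 0.708, 0.001]
force: [-5.6, 1.5, 20.2]
```

```bash
python3 -m inch '[[0,0,-0.5,0],[0,0,-1,0],[0,0,-1,0]]' >/dev/null; python3 -m inch '[[0.3,-0.6,-0.5,-0.1],[0.3,-1,-1,-0.15],[0.3,-1,-1,-0.15]]' 1 >/dev/null;python3 -m inch '[[0,-0.5,-0.5,0],[0,-0.8,-0.7,0],[0,-0.8,-0.7,0],[0,-0.8,-0.7,0],[0,-0.8,-0.7,0]]' >/dev/null
cat > objs.py <<'E'
from look import *
s,P,x,y,z,hsv=look(); save(s,"wl.png")
R=(x>.25)&(x<.85)&(abs(y)<.5)
rect(P,R&(z>.012)&(z<.06)&(x<.508)&((y>-.3)|(x<.42)),"obj")
rect(P,R&(z>.045)&(z<.063)&(x>.535)&(x<.67)&(y>-.05)&(y<.05),"div")
B=(x>.55)&(x<.66)
for a,b in((-.2,-.15),(-.15,-.1),(-.1,-.05),(.05,.1),(.1,.15),(.15,.2)):
    m=B&(y>a)&(y<b)&(z<.03); print("board",a,m.sum(),np.median(z[m]).round(4) if m.any() else "")
E
python3 objs.py; python3 plan.py 0.387 0.103 0.06 4.4
```

```text
obj px [205, 63, 47, 68] c 385.4 103.5 size 85 60 ang -85.4 z [38.7 40.2 41.6]
obj px [202, 208, 43, 65] c 389.4 -109.0 size 102 45 ang 81.2 z [25.5 27.7 29.1]
obj px [188, 309, 43, 37] c 376.3 -252.5 size 61 59 ang 86.0 z [23.2 39.6 41.1]
div px [340, 180, 89, 25] c 605.7 -4.1 size 119 20 ang -2.1 z [50.5 55.4 57.1]
board -0.2 0 
board -0.15 264 0.0156
board -0.1 1505 0.0156
board 0.05 2788 0.0158
board 0.1 2989 0.0157
board 0.15 3232 0.0158
t 27.6 pos [427.3  21.9 283.3] ang 4.7 need [ 0.843 -0.33   2.233] turn 0.009 gap 0.08 F [ 0.2 -0.  -0. ] j7 0.09
```

```bash
python3 -m inch '[[0.4,-0.2,0.5,0],[0.84,-0.33,1,0],[0.84,-0.33,1,0],[0.84,-0.33,1,0]]' 1 >/dev/null; python3 -m inch '[[0,0,0.5,0],[0,0,1,0],[0,0,1,0],[0,0,1,0]]' >/dev/null; python3 plan.py 0.386 0.1035 -0.028 4.6; python3 -c "
from h import manip;print(manip.get_obs()['joints'].round(2))"
```

```text
t 28.6 pos [389.7 102.4  86.2] ang 4.6 need [ 0.013 -0.04   1.142] turn -0.001 gap 0.093 F [0.  0.3 0.7] j7 0.04
[-0.55  0.41  0.32  2.22 -0.25  0.54  0.04]
```

```bash
python3 -m inch '[[0.01,-0.04,0.4,0],[0.01,-0.04,0.7,0],[0.01,-0.04,0.9,0],[0.01,-0.04,1,0],[0.01,-0.04,1,0]]' |sed -n 2,4p; python3 plan.py 0.386 0.1035 -0.028 4.6
```

```text
tcp_pos: [0.3847, 0.1038, -0.0146]
orientation: [0.001, 0.678, 0.735, 0.001]
force: [0.3, -0.9, -0.4]
t 29.2 pos [384.7 103.8 -14.6] ang 4.7 need [-0.004  0.013  0.134] turn 0.002 gap 0.093 F [ 0.3 -0.9 -0.4] j7 0.15
```

```bash
python3 -m inch '[[0,0,0.08,0],[0,0,0.14,0],[0,0,0.14,0]]' |sed -n 2,4p; python3 -m inch '[[0,0,0,0],[0,0,0,0],[0,0,0,0],[0,0,0,0],[0,0,0,0],[0,0,0,0]]' -1 35
```

```text
tcp_pos: [0.3832, 0.1035, -0.0297]
orientation: [-0.0, 0.678, 0.735, -0.0]
force: [-0.5, -0.3, 0.1]
clock: 30.38
tcp_pos: [0.3843, 0.1036, -0.0293]
orientation: [0.001, 0.678, 0.735, 0.001]
force: [1.8, 0.2, -0.3]
finger_gap: 0.0601
gripper_force: 35.0
```

```bash
python3 -m inch '[[0,0,-0.3,0],[0,0,-0.6,0],[0,0,-0.9,0],[0,0,-0.9,0]]' |tail -2; python3 -m inch '[[0.2,0.4,0,0.1],[0.5,0.9,0,0.22],[0.5,1,0,0.22]]'|tail -2; python3 -m inch '[[0,0.5,0,0],[0,1,0,0],[0,1,0,0],[0,1,0,0]]'|tail -2;python3 plan.py 0.612 0.158 -0.013 -2
```

```text
finger_gap: 0.0596
gripper_force: 35.0
finger_gap: 0.0599
gripper_force: 35.0
finger_gap: 0.0597
gripper_force: 35.0
t 31.8 pos [575.9 157.3  58.4] ang -2.0 need [0.02  0.365 0.711] turn 0.001 gap 0.06 F [-0.1 -0.2 -3.6] j7 -0.04
```

```bash
python3 -m inch '[[0.02,0.36,0,0],[0.02,0.36,0,0],[0.02,0.36,0.3,0],[0.02,0.36,0.6,0],[0.02,0.36,0.67,0],[0.02,0.36,0.67,0]]' |sed -n 2,6p; python3 -m inch '[[0,0,0.02,0],[0,0,0.03,0],[0,0,0.03,0]]' |sed -n 2,4p
```

```text
tcp_pos: [0.6138, 0.159, -0.0066]
orientation: [-0.001, 0.719, 0.695, -0.001]
force: [-0.3, -0.2, -3.2]
finger_gap: 0.0601
gripper_force: 35.0
tcp_pos: [0.6152, 0.159, -0.0089]
orientation: [0.0, 0.719, 0.695, 0.0]
force: [0.3, -0.7, -2.3]
```

```bash
python3 -m inch '[[0,0,0.02,0],[0,0,0.03,0],[0,0,0.03,0]]' |sed -n 2,4p;  python3 -m inch '[[0,0,0.02,0],[0,0,0.02,0]]' |sed -n 2,4p
```

```text
tcp_pos: [0.6148, 0.1589, -0.0126]
orientation: [-0.0, 0.719, 0.695, -0.0]
force: [0.5, -0.3, -1.4]
tcp_pos: [0.6152, 0.159, -0.0132]
orientation: [-0.0, 0.719, 0.695, 0.0]
force: [-2.5, -0.9, 4.7]
```

```bash
python3 -m inch '[[0,0,-0.01,0],[0,0,-0.01,0],[0,0,-0.01,0],[0,0,-0.5,0],[0,0,-1,0],[0,0,-1,0]]' 0.85 |tail -2; python3 -m inch '[[-0.5,-0.3,-0.5,0],[-1,-0.4,-1,0]]' 1 >/dev/null;python3 -m inch '[[-0.5,-0.2,0,0],[-1,-0.5,0,0]]' >/dev/null;python3 -m inch '[[-0.5,-0.3,0,0],[-1,-0.7,0,0],[-1,-0.7,0,0],[-1,-0.7,0,0]]' >/dev/null; python3 objs.py;  python3 plan.py 0.377 -0.266 0.06 -4.7
```

```text
finger_gap: 0.0858
gripper_force: 0.0
obj px [173, 118, 51, 131] c 386.7 -128.3 size 140 45 ang 81.7 z [26.3 27.8 29. ]
obj px [168, 261, 55, 12] c 379.6 -223.9 size 60 11 ang -13.6 z [13.6 26.  37.7]
obj px [169, 309, 53, 31] c 373.9 -288.6 size 60 42 ang -2.8 z [38.6 40.  41.1]
div px [355, 40, 134, 25] c 606.5 -4.0 size 119 21 ang -1.7 z [51.  55.3 56.8]
board -0.2 3498 0.0156
board -0.15 4399 0.0158
board -0.1 4835 0.0158
board 0.05 50 0.0154
board 0.1 0 
board 0.15 0 
t 35.3 pos [ 450.3 -118.4  169.1] ang -1.8 need [-1.499 -0.686  1.09 ] turn 0.097 gap 0.093 F [-0.3  0.8 -0.5] j7 0.41
```

View pics/wl.png

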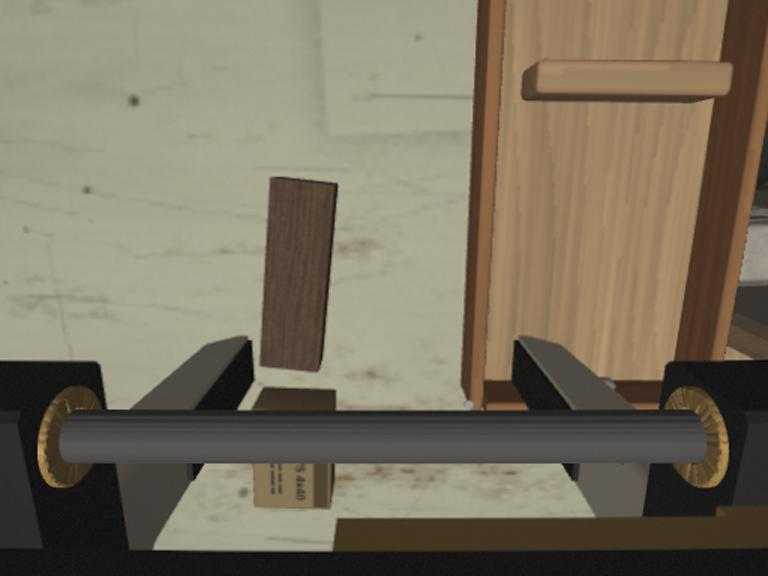

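The wrist view (1.5x) shows the offcut at (298,275), the second carton at (293,450) behind the gripper bar, and the board level with a clear right bay. Next is the offcut.

```bash
python3 -m inch '[[-0.05,-0.3,0.5,0.2],[-0.08,-0.63,1,0.217],[-0.08,-0.63,1,0.217],[-0.08,-0.63,1,0.217],[-0.08,-0.63,1,0.217]]' 0.7 >/dev/null; python3 plan.py 0.3867 -0.1283 -0.030 -8.3
```

```text
t 35.9 pos [ 389.2 -125.6   70.6] ang -8.3 need [-0.03  -0.025  1.006] turn -0.0 gap 0.079 F [ 0.2 -0.2  0.2] j7 0.49
```

```bash
python3 -m inch '[[-0.03,-0.02,0.4,0],[-0.03,-0.02,0.7,0],[-0.03,-0.02,0.9,0],[-0.03,-0.02,0.99,0],[-0.03,-0.02,0.99,0]]' |sed -n 2,4p; python3 -m inch '[[-0.03,0,0,0],[0,0,0,0],[0,0,0,0],[0,0,0,0],[0,0,0,0],[0,0,0,0]]' -1 35;python3 -m inch '[[0,0,-0.3,0],[0,0,-0.6,0],[0,0,-0.9,0],[0,0,-0.9,0]]' |tail -2;python3 plan.py 0.602 -0.115 -0.013 -2
```

```text
tcp_pos: [0.385, -0.1285, -0.0292]
orientation: [0.0, 0.757, 0.653, 0.0]
force: [0.3, -0.5, 0.0]
clock: 37.3
tcp_pos: [0.3847, -0.1284, -0.029]
orientation: [0.001, 0.757, 0.653, 0.0]
force: [1.4, 0.8, 4.8]
finger_gap: 0.0451
gripper_force: 35.0
finger_gap: 0.0447
gripper_force: 35.0
t 37.8 pos [ 384.6 -128.5   61.7] ang -8.4 need [0.453 2.129 0.752] turn -0.214 gap 0.045 F [ 0.4  0.5 -1.9] j7 0.53
```

```bash
python3 -m inch '[[0.2,0.5,0,-0.1],[0.45,1,0,-0.214],[0.45,1,0,-0.214]]' |tail -2; python3 -m inch '[[0,0.5,0,0],[0,1,0,0],[0,1,0,0],[0,1,0,0]]' |tail -2;python3 plan.py 0.602 -0.115 -0.013 -2
```

```text
finger_gap: 0.0446
gripper_force: 35.0
finger_gap: 0.0444
gripper_force: 35.0
t 38.7 pos [ 586.5 -102.3   58.8] ang -2.1 need [-0.122  0.164  0.717] turn -0.003 gap 0.044 F [-1.   0.  -1.4] j7 0.42
```

```bash
python3 -m inch '[[-0.12,0.16,0.2,0],[-0.12,0.16,0.4,0],[-0.12,0.16,0.6,0],[-0.12,0.16,0.69,0],[-0.12,0.16,0.69,0]]' |sed -n 2,6p; python3 -m inch '[[0,0,0.01,0],[0,0,0.02,0],[0,0,0.03,0]]' |sed -n 2,4p; python3 -m inch '[[0,0,0.01,0],[0,0,0.01,0]]' |sed -n 2,4p
```

```text
tcp_pos: [0.6034, -0.1146, -0.0089]
orientation: [-0.001, 0.72, 0.694, -0.001]
force: [0.8, 0.2, -2.5]
finger_gap: 0.0446
gripper_force: 35.0
tcp_pos: [0.6053, -0.1146, -0.0109]
orientation: [0.0, 0.719, 0.695, 0.0]
force: [0.3, 0.4, -0.8]
tcp_pos: [0.605, -0.1146, -0.0124]
orientation: [-0.0, 0.719, 0.695, -0.0]
force: [-0.4, -0.0, -0.8]
```

```bash
python3 -m inch '[[0,0,0.01,0],[0,0,0.01,0]]' |sed -n 4p; python3 -m inch '[[0,0,-0.01,0],[0,0,-0.01,0],[0,0,-0.01,0],[0,0,-0.5,0],[0,0,-1,0],[0,0,-1,0]]' 0.6 |tail -2; python3 -m inch '[[-0.5,-0.3,-0.5,0],[-1,-0.8,-0.8,0],[-1,-0.8,-0.8,0]]' 1 >/dev/null;python3 -m inch '[[-0.3,-0.5,0,0],[-0.3,-0.8,0,0],[-0.3,-0.8,0,0],[-0.3,-0.8,0,0]]' >/dev/null; python3 objs.py;  python3 plan.py 0.377 -0.266 0.06 -4.7
```

```text
force: [-0.9, 0.4, 2.4]
finger_gap: 0.074
gripper_force: 0.0
obj px [162, 163, 62, 84] c 375.0 -266.7 size 85 61 ang 86.0 z [28.7 40.1 41.4]
board -0.2 3308 0.0158
board -0.15 2869 0.0158
board -0.1 1894 0.0159
board 0.05 0 
board 0.1 0 
board 0.15 0 
t 41.9 pos [ 442.3 -237.8  166.1] ang -1.9 need [-0.303 -0.643  1.061] turn 0.095 gap 0.093 F [ 0.2 -0.3 -0. ] j7 0.68
```

```bash
python3 -m inch '[[-0.3,-0.3,0.5,0.07],[-0.3,-0.65,1,0.07],[-0.3,-0.65,1,0.07],[-0.3,-0.65,1,0.07],[-0.3,-0.65,1,0.07]]' >/dev/null; python3 plan.py 0.376 -0.2665 -0.029 -4.2
```

```text
t 42.5 pos [ 377.4 -267.1   67.7] ang -4.0 need [ 0.007 -0.018  0.967] turn 0.008 gap 0.093 F [ 0.4 -0.4 -0.1] j7 0.87
```

```bash
python3 -m inch '[[0,-0.02,0.4,0],[0,-0.02,0.7,0],[0,-0.02,0.9,0],[0,-0.02,0.96,0],[0,-0.02,0.96,0]]' |sed -n 2,4p; python3 -m inch '[[0,0,0,0],[0,0,0,0],[0,0,0,0],[0,0,0,0],[0,0,0,0],[0,0,0,0]]' -1 35;python3 -m inch '[[0,0,-0.3,0],[0,0,-0.6,0],[0,0,-1,0],[0,0,-1,0]]' |tail -2;python3 plan.py 0.609 0.057 -0.013 -2
```

```text
tcp_pos: [0.3737, -0.2668, -0.0288]
orientation: [0.001, 0.732, 0.682, 0.0]
force: [0.5, 0.4, 0.4]
clock: 43.85
tcp_pos: [0.3735, -0.2668, -0.029]
orientation: [0.001, 0.732, 0.681, 0.0]
force: [2.4, -0.6, 2.3]
finger_gap: 0.0598
gripper_force: 35.0
finger_gap: 0.0597
gripper_force: 35.0
t 44.4 pos [ 372.9 -267.    72. ] ang -4.1 need [3.403 2.12  0.85 ] turn -0.071 gap 0.06 F [-0.  -0.1 -5.1] j7 0.88
```

```bash
python3 -m inch '[[0.5,0.3,0,-0.07],[1,0.6,0,-0.07]]' |tail -2; python3 -m inch '[[0.5,0,0,0],[1,0,0,0]]' |tail -2; python3 -m inch '[[0.5,0.1,0,0],[1,0.2,0,0],[1,0.2,0,0]]' |tail -2; python3 -m inch '[[0.2,0.5,0,0],[0.4,1,0,0],[0.4,1,0,0],[0.4,1,0,0]]' |tail -2;python3 plan.py 0.609 0.057 -0.013 -2
```

```text
finger_gap: 0.0598
gripper_force: 35.0
finger_gap: 0.06
gripper_force: 35.0
finger_gap: 0.0602
gripper_force: 35.0
finger_gap: 0.06
gripper_force: 35.0
t 45.7 pos [565.3  63.1  68.6] ang -2.1 need [-0.043  0.444  0.813] turn -0.004 gap 0.06 F [-0.5 -1.2 -3.4] j7 0.19
```

```bash
python3 - <<'E'
from look import *
s,P,x,y,z,hsv=look()
R=(x>.54)&(x<.67)
rect(P,R&(z>.045)&(z<.062)&(y>.0)&(y<.22),"in left")
s=snap("top");P=cloud(s);x,y,z=[P[...,i] for i in range(3)]
rect(P,(x>.54)&(x<.67)&(z>.046)&(z<.065)&(y>.07)&(y<.21),"top left")
E
python3 -m inch '[[0,0.2,0,0],[-0.04,0.44,0,0],[-0.04,0.44,0.1,0],[-0.04,0.44,0.2,0],[-0.04,0.44,0.2,0]]' |sed -n 2,6p;python3 plan.py 0.609 0.057 -0.013 -2
```

```text
in left px [279, 0, 104, 131] c 615.4 155.5 size 79 61 ang 88.0 z [54.8 56.1 57.3]
tcp_pos: [0.6091, 0.0594, 0.0491]
orientation: [-0.002, 0.719, 0.695, -0.002]
force: [0.9, -0.1, -2.8]
finger_gap: 0.0601
gripper_force: 35.0
t 46.5 pos [609.1  59.4  49.1] ang -2.0 need [-0.024  0.003  0.621] turn -0.001 gap 0.06 F [ 0.9 -0.1 -2.8] j7 0.2
```

```bash
python3 -m inch '[[-0.02,0,0.2,0],[-0.02,0,0.4,0],[-0.02,0,0.55,0],[-0.02,0,0.58,0],[-0.02,0,0.58,0]]' |sed -n 2,4p; python3 -m inch '[[0,0,0.01,0],[0,0,0.02,0],[0,0,0.02,0]]' |sed -n 2,4p;  python3 -m inch '[[0,0,0.01,0],[0,0,0.02,0],[0,0,0.02,0]]' |sed -n 2,4p
```

```text
tcp_pos: [0.6119, 0.0571, -0.0071]
orientation: [0.0, 0.719, 0.695, 0.0]
force: [-0.3, -0.1, -1.9]
tcp_pos: [0.6118, 0.0572, -0.0091]
orientation: [0.0, 0.719, 0.695, 0.0]
force: [-0.2, 0.5, -3.8]
tcp_pos: [0.6116, 0.0571, -0.0115]
orientation: [-0.0, 0.719, 0.695, -0.0]
force: [0.2, 0.3, -3.8]
```

```bash
python3 -m inch '[[0,0,0.01,0],[0,0,0.02,0],[0,0,0.02,0]]' |sed -n 2,4p;  python3 -m inch '[[0,0,0,0],[0,0,0,0],[0,0,0,0],[0,0,-0.5,0],[0,0,-1,0],[0,0,-1,0]]' 0.85 |tail -2; python3 -m inch '[[0,-0.5,-0.6,0],[0,-1,-1,0],[0,-1,-1,0]]' >/dev/null; python3 -m inch '[[0.5,-0.5,-0.6,0],[1,-0.8,-0.8,0],[1,-0.8,-0.8,0]]' >/dev/null;  python3 -m inch '[[0.5,0,0,0],[1,0,0,0],[1,0,0,0],[1,0,0,0]]'; python3 - <<'E'
from look import *
s=snap("top");save(s,"t5.png",(115,245,100,360),3);P=cloud(s);x,y,z=[P[...,i] for i in range(3)];hsv=cv2.cvtColor(s["image"],cv2.COLOR_RGB2HSV)
rect(P,(x>.54)&(x<.67)&(z>.046)&(z<.065)&(y>-.2)&(y<.21),"rack hi")
rect(P,(x>.54)&(x<.67)&(z>.036)&(z<.048)&(y>-.2)&(y<-.03),"rack block")
s=snap("wrist");save(s,"w5.png");P=cloud(s);x,y,z=[P[...,i] for i in range(3)]
rect(P,(x>.54)&(x<.67)&(z>.046)&(z<.065)&(y>-.2)&(y<.21),"w hi")
rect(P,(x>.54)&(x<.67)&(z>.036)&(z<.048)&(y>-.2)&(y<-.03),"w block")
for a,b in((-.21,-.19),(-.05,-.02),(.103,.113)):
    m=(x>.56)&(x<.65)&(y>a)&(y<b)&(z<.03); print("board",a,m.sum(),np.median(z[m]).round(4) if m.any() else "")
E
```

```text
tcp_pos: [0.6117, 0.0571, -0.0129]
orientation: [-0.0, 0.719, 0.695, 0.0]
force: [-1.2, -0.2, 1.6]
finger_gap: 0.0862
gripper_force: 0.0
clock: 50.2
tcp_pos: [0.4389, 0.2625, 0.2655]
orientation: [0.0, 0.72, 0.694, -0.001]
force: [0.5, -0.1, 0.1]
finger_gap: 0.086
gripper_force: 0.0
rack hi px [237, 140, 7, 30] c 603.1 -2.5 size 120 20 ang -1.7 z [49.1 54.  58.5]
rack hi px [189, 143, 23, 17] c 612.6 156.4 size 85 62 ang 87.7 z [50.4 55.2 59.6]
rack hi px [215, 145, 22, 16] c 610.0 56.9 size 81 62 ang 88.1 z [50.4 55.5 59.8]
rack block px [251, 150, 36, 13] c 602.7 -113.2 size 140 46 ang 88.1 z [38.9 43.  46.8]
w hi px [365, 205, 50, 60] c 615.2 159.8 size 83 62 ang 88.0 z [51.9 55.9 57.1]
w hi px [357, 309, 22, 21] c 588.6 28.8 size 42 24 ang -60.3 z [50.4 55.8 57.2]
w hi px [334, 331, 53, 15] c 585.1 -1.9 size 77 20 ang -1.9 z [47.5 55.  56.6]
board -0.21 0 
board -0.05 0 
board 0.103 0
```

View pics/t5.png

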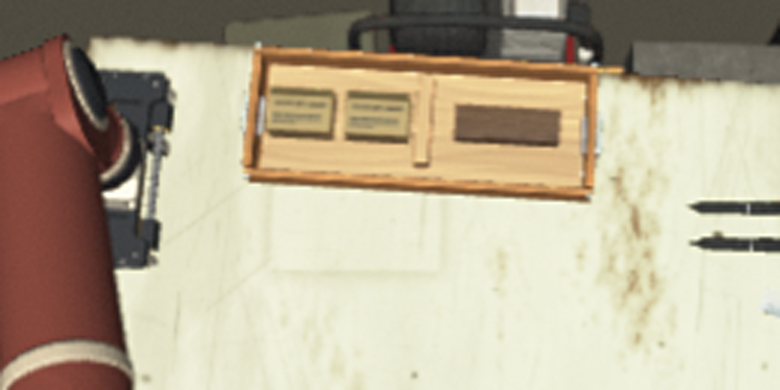

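View pics/w5.png

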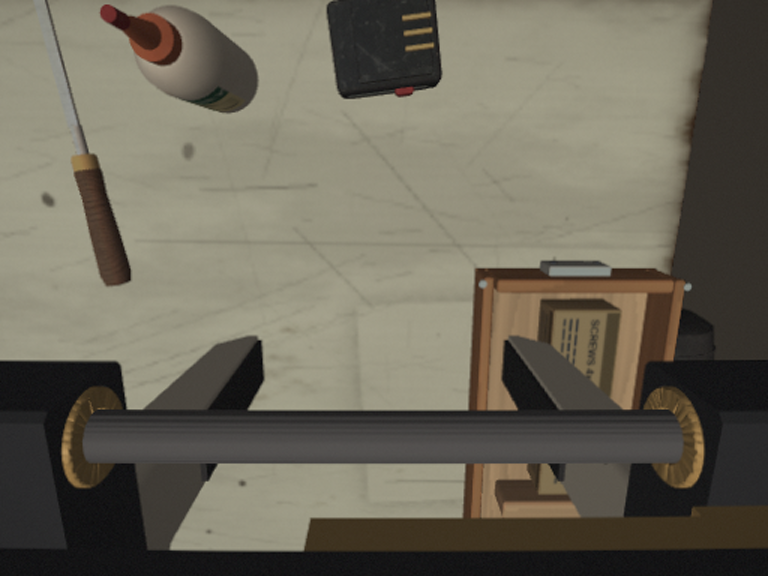

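The top crop shows both cartons flat at (300,113) and (378,115), left of the divider at (424,120). The offcut lies flat at (507,124), and both markers are on the bench at right, around (730,208) and (730,243). The wrist view shows the glue bottle and battery still standing. Carton tops are at 56 mm and the offcut top at about 44 mm, so everything sits on the home board, and the gripper is clear.

```bash
python3 -c "
from workcell import manip; print(manip.finish_job())"
```

```text
the job is handed in; nothing more can be done
None
```

The job is handed in, finished at about 50 s: both markers are on the bench, the board is pressed level onto the bottom, both cartons lie flat left of the divider and the one offcut lies flat right of it, with the bottle, battery and try square not touched.

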